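# Coating gauge reading on a marked spot

### The arm

A 6-joint arm with a two-finger parallel gripper is mounted at the origin on the work surface. World frame = base frame: x ahead of the robot, y to its left, z up, the work surface at z = 0. Lengths are in m, angles in rad, forces in N, time in s.
With the tool pointing down it reaches from about 0.2 to 0.875 m from the base axis. Payload 3.4 kg.
Tool frame: the origin (TCP) lies on the centre line of the jaws, within the pads' length; the fingertips stand 19 mm ahead of it and the grasp point (between the pads) is the TCP; z points along the fingers, y is the direction in which the jaws open and shut (so a half turn about z gives the same grasp; the last joint's range is limited). The gripper opens to 94 mm and grips with 3 to 60 N. Pads are 16 mm wide; open, the fingers measure 119 mm over their backs; the gripper's body (75 mm by 177 mm) begins 78 mm behind the grasp point.
Start: joints at [-1.41, 0.276, 1.505, -0, 1.361, -0.121], TCP at [0.16, -0.552, 0.224] pointing down, gripper open.
Joint ranges: [-2.89, 2.89], [-0.75, 2.08], [0.22, 2.7], [-1.18, 4.32], [0.11, 2.71], [-2.7, 2.7]. Speed limits (rad/s): [2.57, 2.57, 3.14, 3.14, 3.14, 3.14].

### API

Orientations are given as a unit quaternion [w, x, y, z].
In Python, from bench import * gives the robot as it stands.
- The arm moves only by the shell command python3 -m creep 'ROWS' [FORCE]. ROWS is JSON, a list of rows, each a list of 7 numbers: the shift along the tool's x, y, z in cm, then the turn, a rotation vector about the tool's x, y, z in rad, then the finger opening in cm, from 0 to 9.4. A call has exactly 8 rows; each row shifts and turns the commanded pose from where the row before left it, along the tool's axes as they then stand; what a row does not reach is not made up. A row lasts 1/8 s, in which the tool goes at most 62.5 mm and 10.7 degrees, less where a joint would pass 70% of its speed; a pose out of reach is approached as far as the arm can. A call is refused whole if a number of a shift passes 6.25 or a number of a turn 0.188, either way. A call with a gripper value outside its range is refused whole. The fingers move at their own pace and stop on an object; FORCE is the grip in N (left out, the last holds). Time passes only in rows, so rows that do not move let the fingers close, or fill a call up. It gives the time, the measured TCP pose, the force and the opening at its end, in the units of the state.
- sense(): the state, without advancing time (a new reading comes with each control period).
- grab_frame(name): name is "scene" or "top"; returns the picture (384x512x3 uint8, red, green, blue); there is no depth.
- camera_model(name): a dict with "fx", "fy", "cx", "cy" (pixels), "k1" (the pictures are not rectified: a ray, as slopes to the right and down, at radius r is drawn at 1 + k1 r^2 times it, then the intrinsics apply), "R" (3x3) and "t" (3): a world point X has camera coordinates R X + t. Camera axes: x right, y down, z forward; pixel columns grow to the right and rows downward; lengths in m; the calibration is good to about 2 mm. A picture is of the moment at which its call begins. camera_model takes no time and is no camera call.
- close_job(): hands the job in, once; it reports no verdict.
The state is a dict: "clock": time; "qpos": joint angles; "dq": joint speeds; "effort": joint torques, N m; "tcp_pos": TCP position; "ee_rot": TCP orientation; "force": force on the tool from outside, world axes, zero at the start; "moment": the same for the moment, N m; "finger_gap": opening from 0.0 (shut) to 1.0 (fully open).
Only numpy, scipy, OpenCV 4.12 (cv2) and the standard library are available. Lean on these libraries where they do the work, as an engineer would, in place of code of your own. Each camera call takes 0.05 s, during which the arm holds its last target.

### The job

We need a coating-thickness reading at the white ring on the maroon plate: first lift the steel gear that was left there straight up off the paint, without dragging it, and set it down flat on the black rubber mat, not dropping it. Then take the gauge out of its cradle and stand its sprung probe upright (square to the plate) on the dot in the middle of the ring, touching the paint nowhere else, pressing only lightly so that the steel probe sleeve is pushed about half-way in. Keep it still like that and finish while still holding it there; leave the other things on the bench where they are.

Things in the scene. Friction and masses are not known exactly. Their poses are not given: they have to be found in the camera images.
- plate: maroon powder-coated steel plate 280 (x) x 200 (y) x 10 mm lying level on two timber bearers 40 mm high (240 mm long along y, so they show 20 mm at each side); it does not move. Origin at the centre of its footprint on the bench; painted top face 50 mm above the bench. Two 40 mm holes at x = +-105 mm, four 11 mm corner holes.
- spot (a point): the marked spot on the plate's top face, 50 mm above the bench: centre of a white dot (8 mm diameter) in a white ring of 31 mm inner, 36 mm outer diameter, with four white ticks leading outwards (to 52 mm from the centre along its y, 40 mm along x). Flat paint. Covered by the gear at the start. z is the plate's normal (up).
- gear: steel spur gear lying flat on the plate over the spot: toothed disc 84 mm diameter, 14 mm thick, with a round hub 30 mm diameter standing on its middle, 40 mm overall height, 0.35 to 0.6 kg. Origin: centre of its underside, z up.
- gear_hub (a point): middle of the gear's hub: on the axis, 27 mm above the gear's underside, 13 mm above the disc face and 13 mm below the hub's top. The place to grip the gear, from above, any direction.
- mat: black ribbed rubber mat 150 x 150 x 4 mm flat on the bench, stuck down. Origin: centre of its underside; its top is 4 mm above the bench.
- cradle: dark grey cradle block, 60 (x) x 72 (y) mm on an 85 x 95 mm foot, 75 mm high, fixed. A 30 x 42 mm pocket, open on top, 30 mm deep, holds the gauge body; a 28 mm bore below takes its nose. Origin: centre of its underside; x, y along the pocket's short and long sides. To clear it lift the gauge straight up more than 70 mm.
- gauge: pocket coating gauge, 0.12 kg, upright in the cradle, display on its -x side: pale blue-green body 28 (x) x 40 (y) x 100 mm, tapered nose (25 to 19 mm diameter) below it, steel probe sleeve under that; 140 mm long. Origin: centre of the probe's face with the sleeve out, z up. The body starts 40 mm above it, the nose 14 mm. Its top is 145 mm above the bench.
- gauge_grip (a point): grip point on the gauge's axis in the upper half of the body, 108 mm above the probe face and 32 mm below the body's top; the body is 28 mm (x) by 40 mm (y) thick here. Axes as gauge.
- probe_tip (a point): centre of the flat probe face (14 mm diameter), the lowest point of the gauge; it moves with the sleeve.
- probe (a joint): how far the sprung probe sleeve is pushed into the gauge, m: 0 = fully out, 0.010 = hard against its stop. The spring gives 1 N at the start and 0.5 N more for each mm: 3.5 N half-way in (0.005), 6 N at the stop.
- red_bin: bystander: red open-fronted parts bin 120 x 85 x 60 mm with screws, 0.6 kg, behind the plate. Origin under its centre.
- blue_bin: bystander: blue open-fronted parts bin 120 x 85 x 60 mm with screws, 0.6 kg, behind the plate. Origin under its centre.
- bottle: bystander: closed bluish bottle 62 mm diameter, 190 mm high, standing. Origin under its centre.
- screwdriver: bystander: screwdriver with an orange handle lying on the bench near the robot, about 200 mm long. Origin under its centre, x along the shaft.
- tape: bystander: roll of yellow tape, 96 mm diameter, 24 mm high, lying flat near the robot. Origin under its centre.
- case: bystander: flat organiser case 110 x 160 x 26 mm lying on the bench behind the plate. Origin under its centre.
- zero_disc: bystander: bare steel reference disc 50 mm diameter, 10 mm high, lying flat. Origin under its centre.
There are look-alikes about, which are no part of the job. Leave any orange or purple look-alike of the gauge alone.

How it is judged:
On the way, in this order (a step that is already met when the one before it is completed fails the run):
1. the gear lies flat on the rubber mat, let go and at rest (x of gear in the frame of mat between -0.055 and 0.055 m and y of gear in the frame of mat between -0.055 and 0.055 m and z of gear in the frame of mat between 0.001 and 0.008 m and angle between gear's own z axis and vertical below 0.06 rad and linear speed of gear below 0.02 m/s and contact force between gear and the fingers below 0.05 N), for 0.2 s.
2. the gauge has been lifted clear of its cradle (z of gauge in the frame of cradle above 0.07 m and contact force between gauge and cradle below 0.05 N and contact force between gauge and the fingers above 1 N), for 0.1 s.
3. the gauge is held upright and still on the spot under light pressure for a second (horizontal distance between probe_tip and spot below 0.008 m and angle between gauge's own z axis and vertical below 0.1 rad and height (world z) of gauge below 0.055 m and value of joint probe between 0.002 and 0.008 m and contact force between gauge and plate between 1.5 and 6.5 N and contact force between gauge and the fingers above 1 N and contact force between gauge and cradle below 0.05 N and contact force between gauge and gear below 0.05 N and linear speed of gauge below 0.02 m/s), for 1 s.
At the end, for the whole second after the job is handed in: Gauge still held, within 0.1 rad of upright, at rest, clear of cradle and gear, probe face within 8 mm of the spot's centre, sleeve pushed in 2 to 8 mm (2 to 5 N); gear flat on the mat, let go, at rest, its centre within 55 mm of the mat's in both directions (all of step 1 and all of step 3); the arm keeps its last pose, push and grip.
It fails at once if the gear is dragged over the paint (more than 20 mm while touching the plate) (contact force between gear and plate above 0.3 N and distance of gear from where it was at the start of the episode above 0.02 m).
It fails at once if the gear is dropped (falls freely more than 20 mm above the mat) (contact force between gear and anything else below 0.01 N and height (world z) of gear above 0.025 m and linear speed of gear above 0.3 m/s).
It fails at once if the gauge touches the paint more than 20 mm from the spot (contact force between gauge and plate above 0.3 N and horizontal distance between probe_tip and spot above 0.02 m).
It fails at once if the gauge is pressed hard on the plate (over 12 N) (contact force between gauge and plate above 12 N).
It fails at once if a bystander is moved by more than 30 mm (distance of any of red_bin, blue_bin, bottle, screwdriver, tape, case, zero_disc from where it was at the start of the episode above 0.03 m).
It also fails if it takes over 61 s, if anything falls off the work surface, if the arm or the gripper's body presses on something with over 40 N, if the wrist force passes 120 N, or if a joint passes its speed limit or range.

## Working session

There is one attempt and no reset: what is moved stays moved. The work goes in short steps, Python scripts to look and compute and a shell command to move; the robot and the scene stay as the last step left them, time stands still between calls to the robot, and variables do not carry over. Pictures are saved under pics/ and viewed, and the job is handed in when it is done.

```bash
ls; mkdir -p pics
python3 - <<'E'
from bench import *
import cv2
s=sense();print({k:s[k] for k in ('clock','tcp_pos','ee_rot','force','finger_gap')})
for n in("scene","top"):
    f=grab_frame(n);cv2.imwrite(f"pics/{n}0.png",f[:,:,::-1]);print(n,camera_model(n))
E
```

```text
pics
{'clock': 0.0, 'tcp_pos': array([ 0.15983458, -0.55180963,  0.22365475]), 'ee_rot': array([-8.53797087e-04,  9.90086414e-01,  1.40456982e-01, -1.06563706e-05]), 'force': array([-0.4307273 , -0.83724838, -0.53466633]), 'finger_gap': 0.9991035406005205}
scene {'fx': 386.5058402044692, 'fy': 386.5058402044692, 'cx': 254.90554435832183, 'cy': 190.3331809338447, 'k1': -0.09590925481850372, 'R': array([[ 0.56784418,  0.82298249, -0.01590026],
       [ 0.49669869, -0.35798947, -0.79065413],
       [-0.65638663,  0.4410707 , -0.61205656]]), 't': array([-0.2873391 , -0.17622978,  1.70824416])}
top {'fx': 376.11960397259844, 'fy': 376.11960397259844, 'cx': 258.3563168718147, 'cy': 194.92816985459604, 'k1': -0.04762245508271085, 'R': array([[ 0.02720216, -0.99932815, -0.02456191],
       [-0.99902343, -0.02632165, -0.03548731],
       [ 0.03481695,  0.02550325, -0.99906825]]), 't': array([-0.02686249,  0.50511084,  1.06736372])}
```

View pics/scene0.png

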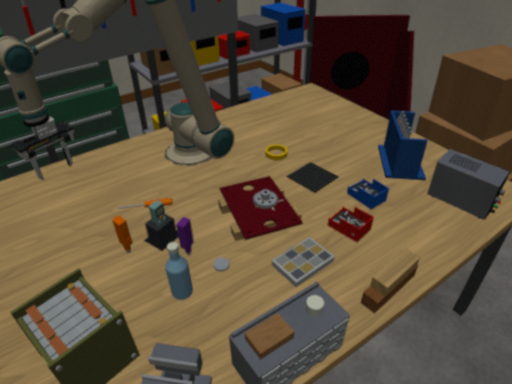

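View pics/top0.png

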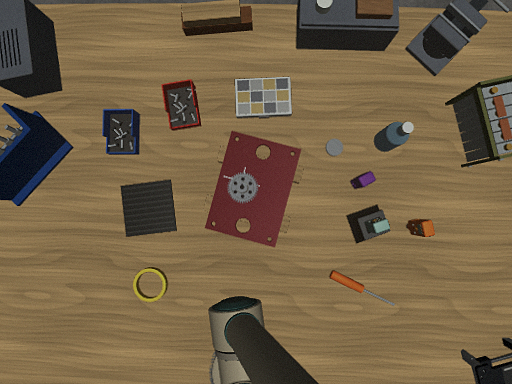

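The top view shows the gear near (243,187), the mat near (149,208), and the gauge in its cradle near (375,223). The purple and orange look-alikes are at (363,180) and (421,228). I'll enlarge these areas.

```bash
cat > h.py <<'E'
import numpy as np,cv2
from bench import *
def ray(n,u,v):
    c=camera_model(n);xd=np.array([(u-c['cx'])/c['fx'],(v-c['cy'])/c['fy']]);x=xd.copy()
    for _ in range(30): x=xd/(1+c['k1']*(x@x))
    R=np.array(c['R']);return -R.T@np.array(c['t']),R.T@np.array([x[0],x[1],1])
def onz(n,u,v,z):
    o,d=ray(n,u,v);return o+d*(z-o[2])/d[2]
def proj(n,X):
    c=camera_model(n);p=np.array(c['R'])@np.array(X)+np.array(c['t']);x=p[:2]/p[2];x=x*(1+c['k1']*(x@x))
    return np.array([c['fx']*x[0]+c['cx'],c['fy']*x[1]+c['cy']])
def tri(a,b):
    (o1,d1),(o2,d2)=ray(*a),ray(*b);A=np.stack([d1,-d2],1);s=np.linalg.lstsq(A,o2-o1,rcond=None)[0]
    p,q=o1+s[0]*d1,o2+s[1]*d2;return (p+q)/2,np.linalg.norm(p-q)
def crop(img,x0,y0,x1,y1,k,fn):
    cv2.imwrite(fn,cv2.resize(img[y0:y1,x0:x1,::-1],None,fx=k,fy=k,interpolation=cv2.INTER_CUBIC))
E
python3 - <<'E'
import cv2
t=cv2.imread('pics/top0.png');s=cv2.imread('pics/scene0.png')
r=lambda i,x0,y0,x1,y1,k:cv2.resize(i[y0:y1,x0:x1],None,fx=k,fy=k,interpolation=cv2.INTER_CUBIC)
cv2.imwrite('pics/a.png',r(t,200,125,310,250,4.5))
cv2.imwrite('pics/b.png',r(t,330,160,450,250,6))
cv2.imwrite('pics/c.png',r(s,100,160,320,250,3.6))
E
```

```text
(no output)
```

View pics/a.png

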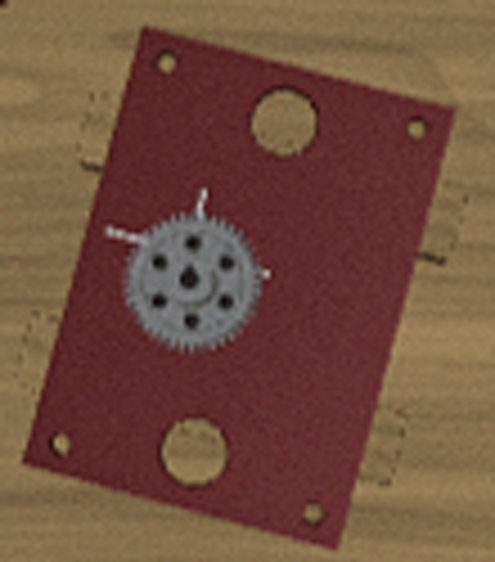

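View pics/b.png

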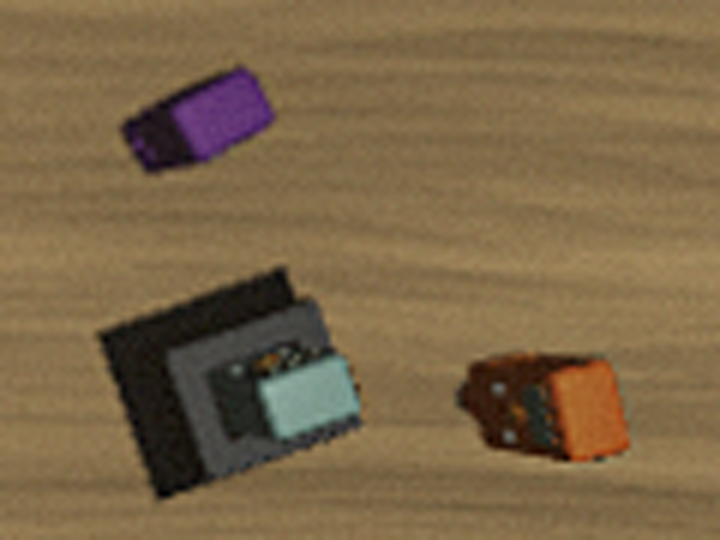

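View pics/c.png

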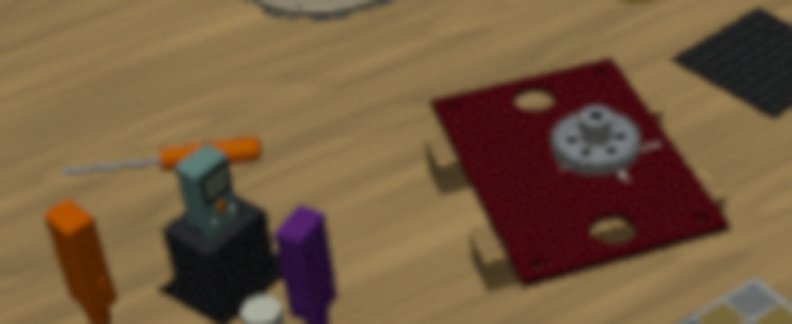

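```bash
cat > m.py <<'E'
from h import *
t=cv2.imread('pics/top0.png');hsv=cv2.cvtColor(t,cv2.COLOR_BGR2HSV).astype(int);H,S,V=hsv[...,0],hsv[...,1],hsv[...,2]
def comp(m,x0,y0,x1,y1):
    k=np.zeros(m.shape,np.uint8);k[y0:y1,x0:x1]=m[y0:y1,x0:x1]
    cs,_=cv2.findContours(k,cv2.RETR_EXTERNAL,cv2.CHAIN_APPROX_NONE);return max(cs,key=cv2.contourArea)
def rect(c,z,n='top'):
    P=np.array([onz(n,*p,z)[:2] for p in c[:,0]],np.float32)*1000
    r=cv2.minAreaRect(P);b=cv2.boxPoints(r);e=max((b[1]-b[0],b[2]-b[1]),key=np.linalg.norm)
    return np.round(r[0],1),np.round(r[1],1),'long axis deg %.1f'%np.degrees(np.arctan2(e[1],e[0]))
if __name__=='__main__':
    print('gauge top',rect(comp((H>75)&(H<100)&(S>50)&(V>110),365,212,395,240),.145))
    c=comp((S<60)&(V>75),212,160,272,215);m=cv2.minEnclosingCircle(c);print('gear px',m,onz('top',*m[0],.064))
    print('mat',rect(comp((V<75),115,170,182,245),.004))
    print('plate',rect(comp((((H<10)|(H>165))&(S>90)),200,125,310,250),.05))
    print('cradle foot',rect(comp((V<60),340,200,392,245),.0))
    for n,u,v,z in(('purple',371,174,.14),('orange',428,228,.14),('bottle top',407,127,.19)):print(n,onz('top',u,v,z))
E
python3 m.py
```

```text
gauge top (array([ 437.2, -338.8]), array([20.4,  5.5]), 'long axis deg 19.6')
gear px ((240.22491455078125, 184.55709838867188), 18.830549240112305) [0.53063442 0.03533651 0.064     ]
mat (array([460.1, 305.8]), array([149.1, 150. ]), 'long axis deg -81.4')
plate (array([522.3,   1.9]), array([200.3, 279.8]), 'long axis deg -13.7')
cradle foot (array([ 433.1, -327.4]), array([83.8, 99.3]), 'long axis deg -68.3')
purple [ 0.56103665 -0.29784932  0.14      ]
orange [ 0.42950536 -0.44325158  0.14      ]
bottle top [ 0.67123399 -0.36909754  0.19      ]
```

Run:
```python
from m import *
print(hsv[222:232:2,368:394:3].tolist()[2])
m=(H>70)&(H<105)&(S>25)&(V>100)
c=comp(m,365,212,395,240);print('gauge',cv2.boundingRect(c),rect(c,.145))
g=((S<70)&(V>70)).astype(np.uint8);g=cv2.morphologyEx(g,cv2.MORPH_CLOSE,np.ones((5,5)));g=cv2.morphologyEx(g,cv2.MORPH_OPEN,cv2.getStructuringElement(2,(11,11)))
c=comp(g,212,160,272,215);print(cv2.boundingRect(c));e=cv2.fitEllipse(c);print('gear',e,onz('top',*e[0],.064))
s=cv2.imread('pics/scene0.png')
for z in(.04,.064,.09):print(proj('top',[*onz('top',*e[0],.064)[:2],z]),proj('scene',[*onz('top',*e[0],.064)[:2],z]))
cr=lambda i,x0,y0,x1,y1,k:cv2.resize(i[y0:y1,x0:x1],None,fx=k,fy=k,interpolation=cv2.INTER_CUBIC)
cv2.imwrite('pics/d.png',np.hstack([cr(t,215,160,275,215,7),cr(s,235,175,295,230,7)]))
```

```text
[[60, 21, 37], [53, 58, 35], [74, 47, 135], [78, 43, 160], [79, 46, 161], [77, 41, 154], [81, 47, 156], [82, 60, 111], [20, 117, 129]]
gauge (373, 219, 17, 14) (array([ 432.2, -323.9]), array([24.3, 37.1]), 'long axis deg -70.2')
(228, 172, 30, 31)
gear ((242.1497344970703, 187.00767517089844), (28.735824584960938, 30.14082145690918), 137.3211669921875) [0.5240976 0.0299026 0.064    ]
[242.73281799 187.49519938] [264.68566974 202.26066671]
[242.1497345  187.00767517] [264.68344714 196.91239462]
[241.4864147  186.45306161] [264.68056344 190.98352058]
```

View pics/d.png

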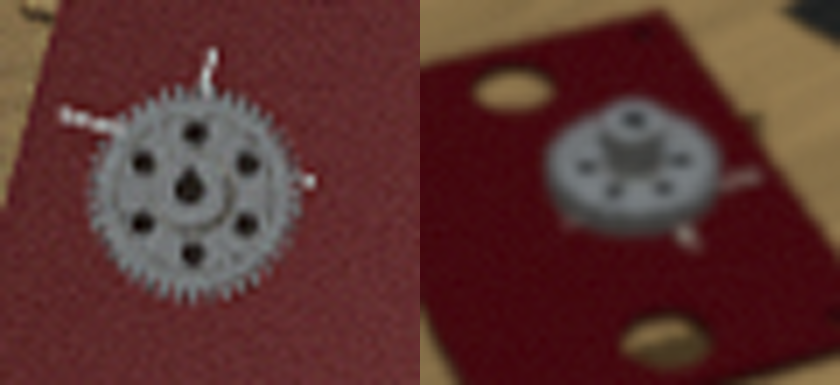

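Run:
```python
from h import *
print(onz('top',242.0,186.9,.09),onz('scene',265.4,191.6,.09),tri(('top',242.0,186.9),('scene',265.4,191.6)))
print('disc',onz('top',242.7,187.6,.064))
s=sense();from scipy.spatial.transform import Rotation as R
q=s['ee_rot'];M=R.from_quat([q[1],q[2],q[3],q[0]]).as_matrix();print(np.round(M,3),s['tcp_pos'])
print('gauge scene pred',proj('scene',[.4322,-.324,.145]),proj('scene',[.4322,-.324,.0]))
```

```text
[0.52294723 0.02850591 0.09      ] [0.52831746 0.02989083 0.09      ] (array([0.52418313, 0.03042782, 0.08685981]), np.float64(0.0039992921458188715))
disc [0.52252436 0.02835847 0.064     ]
[[ 0.961  0.278 -0.   ]
 [ 0.278 -0.961  0.002]
 [ 0.    -0.002 -1.   ]] [ 0.15982516 -0.55185596  0.22369912]
gauge scene pred [154.84914734 203.13909113] [162.49913157 236.58142566]
```

```bash
python3 -m creep '[[3.2,-2.85,0,0,0,0,9.4],[3.2,-2.85,0,0,0,0,9.4],[3.2,-2.85,0,0,0,0,9.4],[3.2,-2.85,0,0,0,0,9.4],[3.2,-2.85,0,0,0,0,9.4],[3.2,-2.85,0,0,0,0,9.4],[3.2,-2.85,0,0,0,0,9.4],[3.2,-2.85,0,0,0,0,9.4]]' 40
```

```text
clock: 1.1
tcp_pos: [0.3428, -0.2607, 0.2242]
ee_rot: [-0.0, 0.99, 0.14, -0.0]
force: [0.3, -0.5, 0.0]
finger_gap: 1.003
```

```bash
python3 -m creep '[[3.2,-2.85,0,0,0,0,9.4],[3.2,-2.85,0,0,0,0,9.4],[3.2,-2.85,0,0,0,0,9.4],[3.2,-2.85,0,0,0,0,9.4],[3.2,-2.85,0,0,0,0,9.4],[3.2,-2.85,0,0,0,0,9.4],[3.2,-2.85,0,0,0,0,9.4],[0,0,0,0,0,0,9.4]]'
```

```text
clock: 2.1
tcp_pos: [0.5029, -0.0061, 0.2238]
ee_rot: [-0.0, 0.99, 0.142, -0.0]
force: [-1.7, -0.2, -0.1]
finger_gap: 1.0
```

```bash
python3 -m creep '[[2.0,-1.9,0,0,0,0,9.4],[0.95,-0.9,1.5,0,0,0,9.4],[0,0,2.5,0,0,0,9.4],[0,0,2.5,0,0,0,9.4],[0,0,2.0,0,0,0,9.4],[0,0,1.0,0,0,0,9.4],[0,0,0,0,0,0,9.4],[0,0,0,0,0,0,9.4]]'
python3 - <<'E'
from h import *
s=sense();print(s['tcp_pos'],s['force'])
f=grab_frame('scene');g=grab_frame('top')
cv2.imwrite('pics/e.png',np.hstack([cv2.resize(f[110:240,210:330,::-1],None,fx=4,fy=4,interpolation=2)[:480,:390],cv2.resize(g[120:250,200:300,::-1],None,fx=4,fy=4,interpolation=2)[:480]]))
E
```

```text
clock: 3.1
tcp_pos: [0.5231, 0.0266, 0.13]
ee_rot: [0.0, 0.99, 0.14, 0.001]
force: [-0.4, -0.4, 0.3]
finger_gap: 0.996
[0.52308078 0.02655498 0.12999295] [-0.40020905 -0.36505257  0.30395602]
```

View pics/e.png

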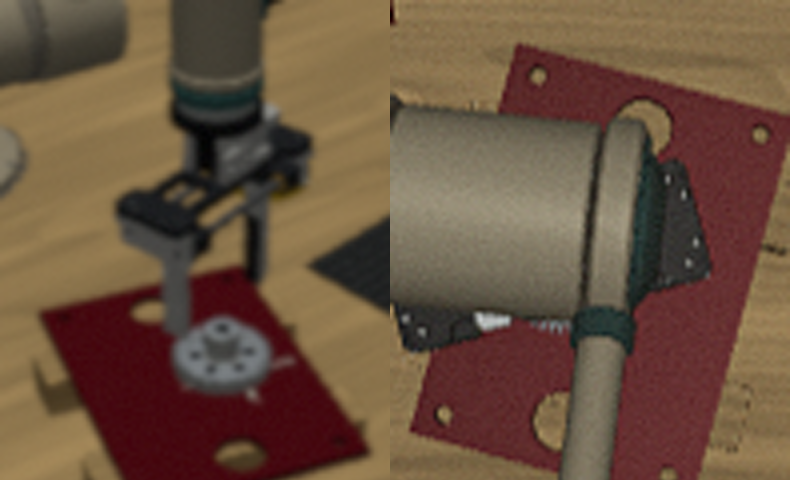

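The gripper stands over the gear, with the hub (scene crop about (222,340)) between the jaws. I'll go down and close.

```bash
python3 -m creep '[[0.1,-0.2,1.5,0,0,0,9.4],[0,0,1.5,0,0,0,9.4],[0,0,0.8,0,0,0,9.4],[0,0,0.4,0,0,0,9.4],[0,0,0,0,0,0,5],[0,0,0,0,0,0,3],[0,0,0,0,0,0,1],[0,0,0,0,0,0,1]]' 40
```

```text
clock: 4.2
tcp_pos: [0.5232, 0.029, 0.0877]
ee_rot: [0.0, 0.99, 0.14, 0.0]
force: [0.6, -0.4, 0.1]
finger_gap: 0.609
```

```bash
python3 -m creep '[[0,0,0,0,0,0,1],[0,0,0,0,0,0,1],[0,0,0,0,0,0,1],[0,0,-0.3,0,0,0,1],[0,0,-0.7,0,0,0,1],[0,0,-1,0,0,0,1],[0,0,-1,0,0,0,1],[0,0,0,0,0,0,1]]' 40
```

```text
clock: 5.2
tcp_pos: [0.524, 0.029, 0.1187]
ee_rot: [0.0, 0.99, 0.14, 0.001]
force: [-0.9, -0.2, -3.1]
finger_gap: 0.313
```

```bash
python3 -m creep '[[0,0,-1,0,0,0,1],[0.2,-1.5,0,0,0,0,1],[0.2,-3.5,0,0,0,0,1],[0.2,-4.5,0,0,0,0,1],[0.3,-4.5,0,0,0,0,1],[0.3,-4.5,0,0,0,0,1],[0.2,-4.5,0,0,0,0,1],[0.2,-3.5,0,0,0,0,1]]'; python3 -m creep '[[0,-1.9,0,0,0,0,1],[0,0,0,0,0,0,1],[0,0,1.5,0,0,0,1],[0,0,1.5,0,0,0,1],[0,0,1.5,0,0,0,1],[0,0,1,0,0,0,1],[0,0,0,0,0,0,1],[0,0,0,0,0,0,1]]'
python3 - <<'E'
from h import *
s=sense();print(s['tcp_pos'],s['force'])
f=grab_frame('scene');g=grab_frame('top')
cv2.imwrite('pics/f.png',np.hstack([cv2.resize(f[90:220,240:340,::-1],None,fx=4,fy=4,interpolation=2),cv2.resize(g[140:270,200:300,::-1],None,fx=4,fy=4,interpolation=2)]))
crop(g,200,125,300,245,5,'pics/f2.png')
E
```

```text
clock: 6.2
tcp_pos: [0.4632, 0.2906, 0.1272]
ee_rot: [-0.0, 0.99, 0.141, -0.0]
force: [0.3, -0.1, -3.8]
finger_gap: 0.312
clock: 7.2
tcp_pos: [0.4598, 0.3065, 0.0727]
ee_rot: [-0.0, 0.99, 0.14, 0.0]
force: [0.6, -0.1, -3.5]
finger_gap: 0.314
[0.45984743 0.30645128 0.07266409] [ 0.61925356 -0.11661113 -3.54065435]
```

View pics/f.png

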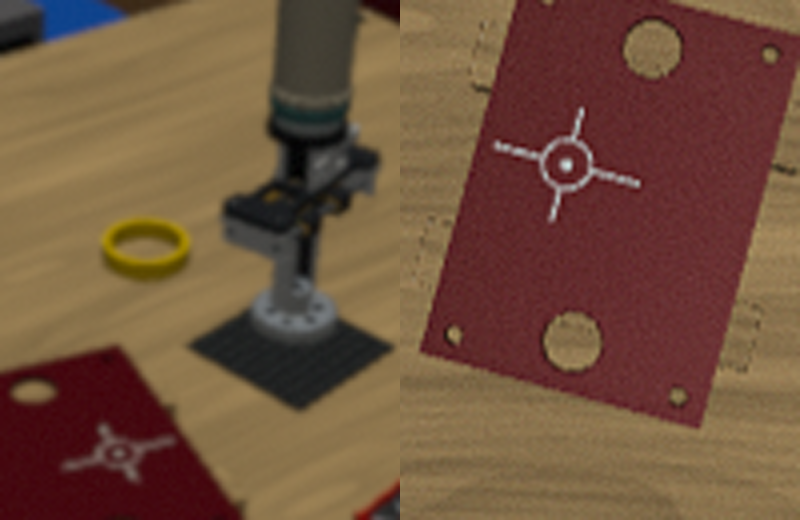

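View pics/f2.png

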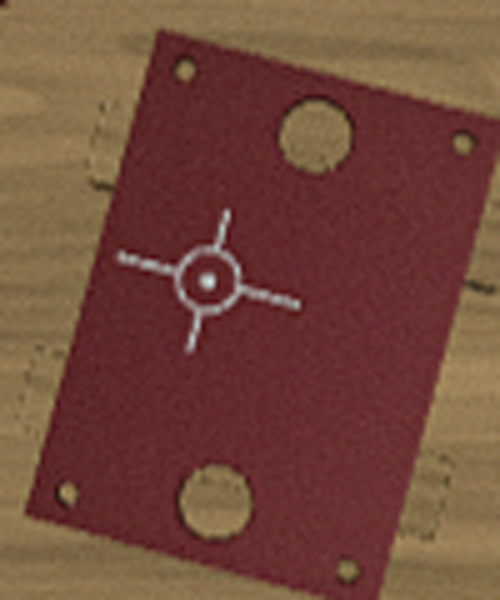

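```bash
python3 -m creep '[[0,0,1,0,0,0,1],[0,0,1,0,0,0,1],[0,0,0.6,0,0,0,1],[0,0,0.2,0,0,0,1],[0,0,0.1,0,0,0,1],[0,0,0.1,0,0,0,1],[0,0,0.1,0,0,0,1],[0,0,0,0,0,0,1]]'
python3 - <<'E'
from h import *
g=grab_frame('top')[:,:,::-1].astype(int)
m=((g.min(2)>120)).astype(np.uint8);m[:, :215]=0;m[:,268:]=0;m[:155]=0;m[210:]=0
n,l,st,ce=cv2.connectedComponentsWithStats(m);
for i in range(1,n):print(st[i],ce[i],onz('top',*ce[i],.05))
# whiteness-weighted dot
w=np.clip(g.min(2)-75,0,None)[177:186,237:246].astype(float);yy,xx=np.mgrid[177:186,237:246]
k=np.hypot(xx-241.2,yy-180.9)<3;u=[(w*k*xx).sum()/(w*k).sum(),(w*k*yy).sum()/(w*k).sum()];print(u,onz('top',*u,.05))
f=grab_frame('scene')[:,:,::-1].astype(int)
m=((f.min(2)>70)&(abs(f[...,1]-f[...,2])<60)).astype(np.uint8);cv2.imwrite('pics/g.png',cv2.resize(f[185:220,245:290].astype(np.uint8),None,fx=14,fy=14,interpolation=2))
E
```

```text
clock: 8.3
tcp_pos: [0.4595, 0.3063, 0.0415]
ee_rot: [0.0, 0.99, 0.14, 0.0]
force: [0.5, -0.0, -3.8]
finger_gap: 0.31
[241 167   8  20  27] [245.         176.96296296] [0.55280267 0.02380316 0.05      ]
[235 175   4   7   9] [236.33333333 177.66666667] [0.55025883 0.04769128 0.05      ]
[224 176   3   2   4] [225.25 176.25] [0.55341721 0.07848621 0.05      ]
[228 177   6   3   9] [230.55555556 177.77777778] [0.54955303 0.06366465 0.05      ]
[240 180   3   3   8] [241.125 180.875] [0.54172336 0.03419141 0.05      ]
[236 183   2   3   3] [236.33333333 184.        ] [0.53275595 0.0471747  0.05      ]
[250 183  10   4  14] [254.78571429 184.28571429] [ 0.53326794 -0.00375275  0.05      ]
[238 186   6   9  15] [239.86666667 188.6       ] [0.52031022 0.03704625 0.05      ]
[np.float64(241.168776371308), np.float64(180.77496483825598)] [0.54200277 0.03407854 0.05      ]
```

View pics/g.png

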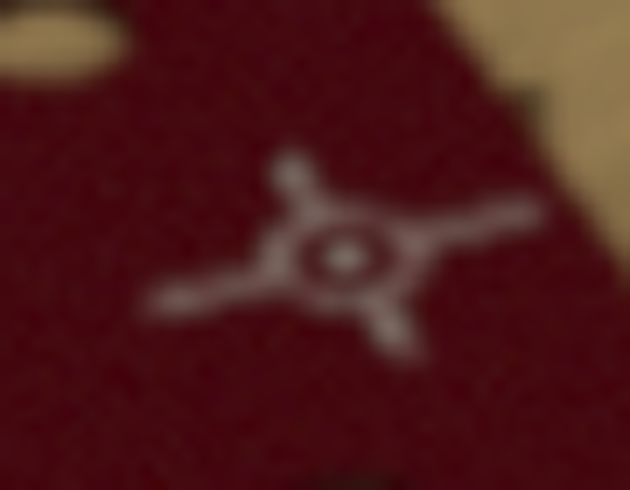

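```bash
python3 -m creep '[[0,0,0.1,0,0,0,1],[0,0,0,0,0,0,1],[0,0,0,0,0,0,1],[0,0,0,0,0,0,1],[0,0,0,0,0,0,1],[0,0,0,0,0,0,1],[0,0,0,0,0,0,1],[0,0,0,0,0,0,1]]'
python3 - <<'E'
from h import *
print(onz('scene',269.2,202.8,.05),tri(('scene',269.2,202.8),('top',241.15,180.8)))
E
```

```text
clock: 9.4
tcp_pos: [0.4595, 0.3063, 0.0415]
ee_rot: [-0.0, 0.99, 0.14, 0.0]
force: [-1.9, -1.0, 4.6]
finger_gap: 0.312
[0.54541486 0.03376859 0.05      ] (array([0.5425272 , 0.03496998, 0.04736288]), np.float64(0.0015269213370890076))
```

```bash
python3 -m creep '[[0,0,0,0,0,0,3.5],[0,0,0,0,0,0,5],[0,0,0,0,0,0,6],[0,0,0,0,0,0,6],[0,0,-0.5,0,0,0,6],[0,0,-1.5,0,0,0,6],[0,0,-3,0,0,0,6],[0,0,-4,0,0,0,6]]'
python3 - <<'E'
from h import *
s=sense();print(s['tcp_pos'],s['force'])
f=grab_frame('scene')
cv2.imwrite('pics/i.png',cv2.resize(f[110:200,260:360,::-1],None,fx=6,fy=6,interpolation=2))
E
```

```text
clock: 10.4
tcp_pos: [0.4591, 0.3061, 0.1317]
ee_rot: [0.0, 0.99, 0.14, -0.0]
force: [0.5, 0.8, -0.6]
finger_gap: 0.637
[0.4590567  0.30610551 0.13168944] [ 0.49994758  0.77115486 -0.55933304]
```

View pics/i.png

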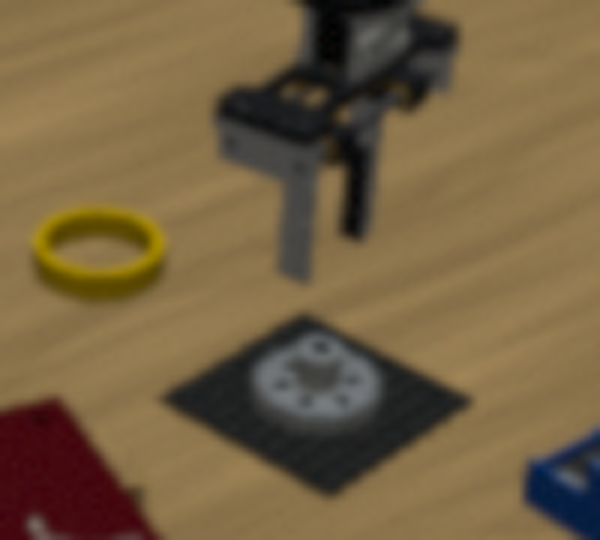

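Gear lies flat in the middle of the mat (crop (318,385)), and the fingers are clear of it. Next is the gauge.

```bash
python3 -m creep '[[0,0,-4,0,0,0,6],[-0.8,2.4,-3,0,0,0,6],[-1.5,4.4,-2,0,0,0,6],[-1.7,5,0,0,0,0,6],[-1.7,5,0,0,0,0,6],[-1.7,5,0,0,0,0,6],[-1.7,5,0,0,0,0,6],[-1.7,5,0,0,0,0,6]]'; python3 -m creep '[[-1.7,5,0,0,0,0,6],[-1.7,5,0,0,0,0,6],[-1.7,5,0,0,0,0,6],[-1.7,5,0,0,0,0,6],[-1.4,4,0,0,0,0,6],[-1,3,0,0,0,0,6],[0,0,0,0,0,-0.07,6],[0,0,0,0,0,0,6]]'
python3 - <<'E'
from h import *
from m import comp,rect
s=sense();print(s['tcp_pos'],s['force'],s['qpos'])
g=grab_frame('top');f=grab_frame('scene');crop(f,90,110,250,260,4,'pics/j.png')
from scipy.spatial.transform import Rotation as R
q=s['ee_rot'];M=R.from_quat([q[1],q[2],q[3],q[0]]).as_matrix();print(np.round(M,3))
d=M.T@(np.array([.433,-.324,.113])-s['tcp_pos']);print(d)
E
```

```text
clock: 11.45
tcp_pos: [0.4441, -0.0308, 0.2217]
ee_rot: [0.0, 0.99, 0.141, 0.001]
force: [-0.0, -0.2, -0.8]
finger_gap: 0.639
clock: 12.45
tcp_pos: [0.4307, -0.3145, 0.2212]
ee_rot: [0.0, 0.985, 0.174, 0.0]
force: [-0.5, 0.4, 0.5]
finger_gap: 0.638
[ 0.43073823 -0.3145054   0.22115313] [-0.54889589  0.4184753   0.52761127] [-7.61209611e-01  2.14637275e-01  1.59818016e+00  5.45408834e-05
  1.32789379e+00  4.59350443e-01]
[[ 0.939  0.343  0.001]
 [ 0.343 -0.939 -0.001]
 [ 0.     0.001 -1.   ]]
[-0.0011806   0.00961136  0.10816002]
```

View pics/j.png

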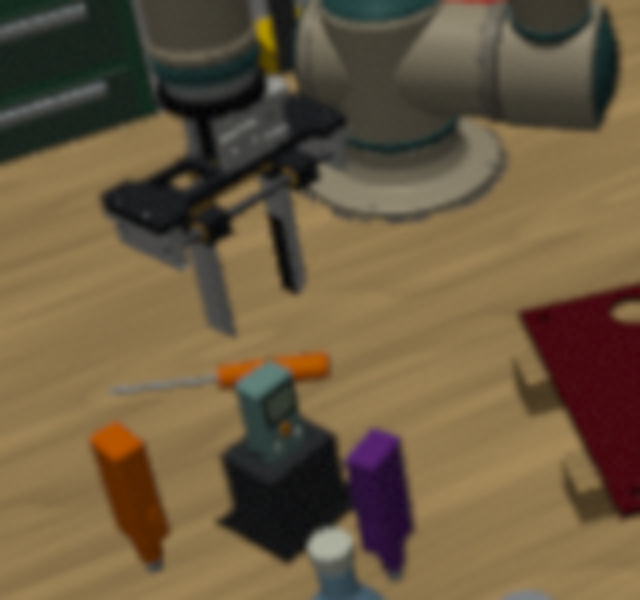

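Run:
```python
from h import *
print(onz('scene',156.4,205.5,.145)); print(tri(('scene',156.4,205.5),('top',381.,225.5)), onz('top',381,225.5,.145), proj('top',[.4322,-.3239,.145]))
```

```text
[ 0.44579014 -0.32459962  0.145     ]
(array([ 0.43380494, -0.32370998,  0.13681052]), np.float64(0.004966582758373301)) [ 0.43295412 -0.32355032  0.145     ] [381.13484068 225.80757542]
```

```bash
python3 -m creep '[[0,0.95,0,0,0,0,7],[0,0,2,0,0,0,7],[0,0,2.5,0,0,0,7],[0,0,2.5,0,0,0,7],[0,0,2,0,0,0,7],[0,0,1.2,0,0,0,7],[0,0,0.6,0,0,0,7],[0,0,0,0,0,0,7]]'
python3 - <<'E'
from h import *
s=sense();print(s['tcp_pos'],s['force'])
f=grab_frame('scene');crop(f,110,150,210,250,6,'pics/k.png')
E
```

```text
clock: 13.55
tcp_pos: [0.4343, -0.3232, 0.1126]
ee_rot: [0.0, 0.985, 0.175, 0.0]
force: [-0.2, -0.0, 0.4]
finger_gap: 0.747
[ 0.43431044 -0.32320349  0.11257104] [-0.21094817 -0.00095924  0.44309211]
```

View pics/k.png

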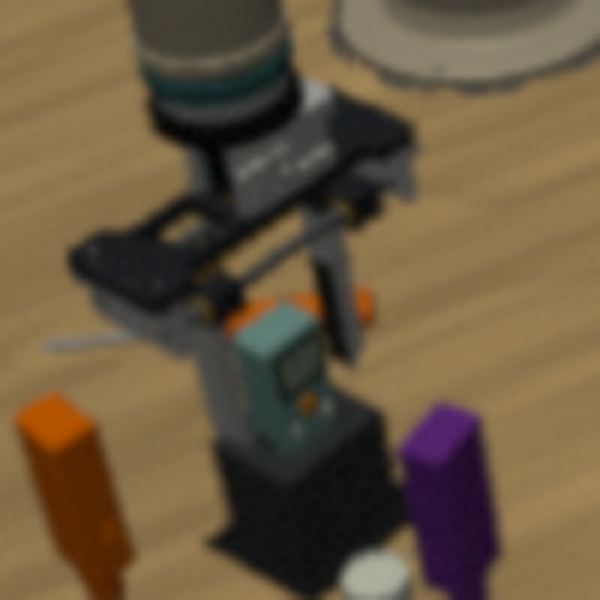

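Run:
```python
from h import *
c=lambda p:(p-np.array([110,150])+.5)*6-.5
p=[.4343,-.3232]
print('tip mid',c(proj('scene',[*p,.094])),'top centre',c(proj('scene',[*p,.145])))
for sx in(1,-1):
  for sy in(1,-1):
    o=.014*sx*np.array([.94,.34])+.02*sy*np.array([.34,-.94]);print(sx,sy,c(proj('scene',[p[0]+o[0],p[1]+o[1],.145])))
```

```text
tip mid [291.3617421  396.82911992] top centre [274.61845166 322.86807014]
1 1 [264.55684664 353.47561753]
1 -1 [321.38823512 312.38647211]
-1 1 [227.51191088 333.43008201]
-1 -1 [284.38719017 293.21469732]
```

```bash
python3 -m creep '[[0.2,0,0,0,0,0,5],[0,0,0,0,0,0,4],[0,0,0,0,0,0,3],[0,0,0,0,0,0,2],[0,0,0,0,0,0,2],[0,0,0,0,0,0,2],[0,0,0,0,0,0,2],[0,0,0,0,0,0,2]]' 30
```

```text
clock: 14.6
tcp_pos: [0.4361, -0.3225, 0.1127]
ee_rot: [0.0, 0.985, 0.175, 0.0]
force: [-0.0, -0.4, 2.2]
finger_gap: 0.424
```

```bash
python3 -m creep '[[0,0,0,0,0,0,2],[0,0,-0.4,0,0,0,2],[0,0,-1,0,0,0,2],[0,0,-1.5,0,0,0,2],[0,0,-2,0,0,0,2],[0,0,-2,0,0,0,2],[0,0,-2,0,0,0,2],[0,0,-1,0,0,0,2]]'
```

```text
clock: 15.6
tcp_pos: [0.4363, -0.3224, 0.2134]
ee_rot: [0.001, 0.985, 0.175, 0.001]
force: [0.1, 0.4, -1.2]
finger_gap: 0.424
```

```bash
python3 -m creep '[[0,0,-2.0,0,0,0,2],[0,0,0,0,0,0,2],[0,0,0,0,0,0,2],[0,0,0,0,0,0,2],[0,0,0,0,0,0,2],[0,0,0,0,0,0,2],[0,0,0,0,0,0,2],[0,0,0,0,0,0,2]]'
python3 - <<'E'
from h import *
s=sense();print(s['tcp_pos'],s['force'])
f=grab_frame('scene');crop(f,90,110,210,260,4,'pics/l.png')
from scipy.spatial.transform import Rotation as R
q=s['ee_rot'];M=R.from_quat([q[1],q[2],q[3],q[0]]).as_matrix();print(np.round(M,3))
d=M.T@(np.array([.542,.034,.2])-s['tcp_pos']);print(d)
E
```

```text
clock: 16.6
tcp_pos: [0.436, -0.3224, 0.2314]
ee_rot: [0.0, 0.985, 0.175, -0.0]
force: [0.1, 0.2, -1.1]
finger_gap: 0.427
[ 0.43598423 -0.32235366  0.23144123] [ 0.10994642  0.22682538 -1.12018659]
[[ 0.939  0.345 -0.   ]
 [ 0.345 -0.939 -0.   ]
 [-0.     0.    -1.   ]]
[ 0.22230497 -0.2980079   0.03142638]
```

View pics/l.png

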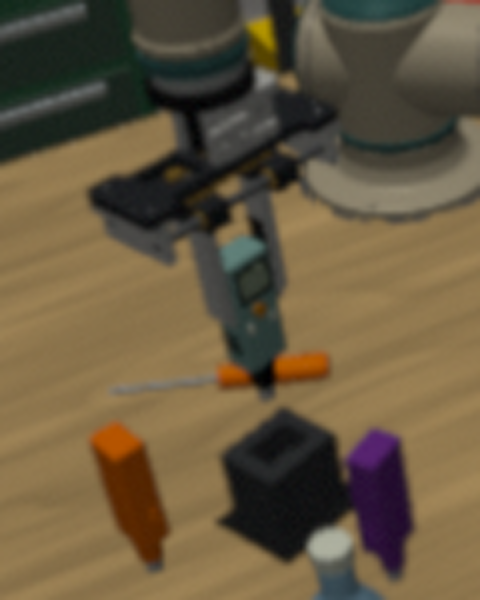

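```bash
python3 -m creep '[[1,-1.4,0,0,0,0,2],[2.2,-2.9,0,0,0,0,2],[2.7,-3.6,0,0,0,0,2],[2.7,-3.6,0,0,0,0,2],[2.7,-3.6,0,0,0,0,2],[2.7,-3.6,0,0,0,0,2],[2.7,-3.6,0,0,0,0,2],[2.2,-2.9,0,0,0,0,2]]'; python3 -m creep '[[2.0,-2.7,0,0,0,0,2],[1.3,-1.9,0,0,0,0,2],[0,0,0,0,0,0,2],[0,0,0,0,0,0,2],[0,0,0,0,0,0,2],[0,0,0,0,0,0,2],[0,0,0,0,0,0,2],[0,0,0,0,0,0,2]]'
python3 - <<'E'
from h import *
s=sense();print(s['tcp_pos'],s['force'])
f=grab_frame('scene');crop(f,210,90,330,240,4,'pics/n.png');cv2.imwrite('pics/n_raw.png',f[:,:,::-1])
g=grab_frame('top');crop(g,180,120,320,250,5,'pics/n2.png')
from scipy.spatial.transform import Rotation as R
q=s['ee_rot'];M=R.from_quat([q[1],q[2],q[3],q[0]]).as_matrix();print(np.round(M,4))
d=M.T@(np.array([.542,.034,.2])-s['tcp_pos']);print(d)
p=s['tcp_pos'];c=lambda p:(p-np.array([210,90])+.5)*4-.5
for dz in(.032,0,-.108):print(c(proj('scene',p+[0,0,dz])))
E
```

```text
clock: 17.65
tcp_pos: [0.5264, -0.0177, 0.2317]
ee_rot: [-0.0, 0.984, 0.176, 0.0]
force: [0.2, -0.6, -1.9]
finger_gap: 0.425
clock: 18.65
tcp_pos: [0.5417, 0.0336, 0.2315]
ee_rot: [0.0, 0.985, 0.175, 0.0]
force: [0.2, 0.9, -1.2]
finger_gap: 0.423
[0.54170289 0.03361949 0.23145662] [ 0.16743085  0.87104562 -1.19506062]
[[ 9.389e-01  3.441e-01  0.000e+00]
 [ 3.441e-01 -9.389e-01 -1.000e-04]
 [ 0.000e+00  1.000e-04 -1.000e+00]]
[ 0.00040984 -0.00025748  0.0314566 ]
[237.11910894 239.60877866]
[236.8880204  274.03548792]
[236.1240659  382.71528542]
```

View pics/n.png

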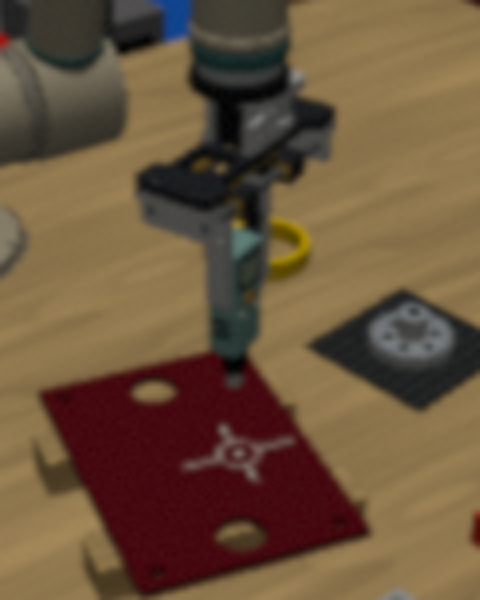

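View pics/n2.png

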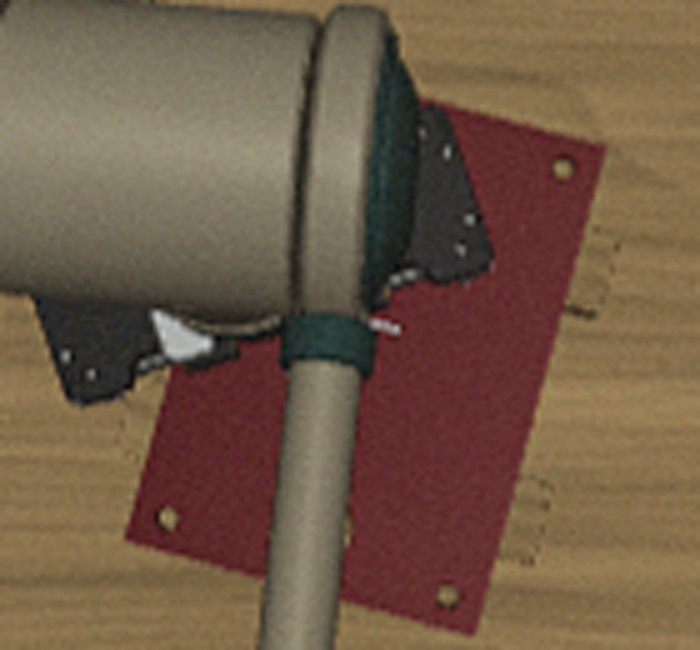

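Run:
```python
from h import *
f=cv2.imread('pics/n_raw.png');x0,y0,k=250,140,11
im=cv2.resize(f[y0:y0+52+20,x0:x0+40],None,fx=k,fy=k,interpolation=cv2.INTER_CUBIC)
im=np.clip(im.astype(float)*1.8,0,255).astype(np.uint8)
cv2.imwrite('pics/o.png',im[:600] if 0 else cv2.resize(im,None,fx=.75,fy=.75))
p=np.array([.5417,.0336,.2315]);c=lambda p:((p-np.array([x0,y0])+.5)*k-.5)*.75
ex=np.array([.939,.344,0]);ey=np.array([.344,-.939,0])
for z in(.032,-.068):
  for a in(-.014,.014):
    for b in(-.02,.02):print(z,a,b,c(proj('scene',p+a*ex+b*ey+[0,0,z])).round())
for r in (-.007,.007):print('tip',c(proj('scene',p+[0,0,-.108]+r*np.array([.568,.823,0]))))
print('spot',c(proj('scene',[.542,.034,.05])))
```

```text
0.032 -0.014 -0.02 [158.  49.]
0.032 -0.014 0.02 [99. 95.]
0.032 0.014 -0.02 [219.  70.]
0.032 0.014 0.02 [161. 117.]
-0.068 -0.014 -0.02 [157. 262.]
-0.068 -0.014 0.02 [101. 310.]
-0.068 0.014 -0.02 [215. 284.]
-0.068 0.014 0.02 [160. 333.]
tip [140.34558838 377.65120149]
tip [174.89378433 377.2179756 ]
spot [157.77541908 517.42924703]
```

View pics/o.png

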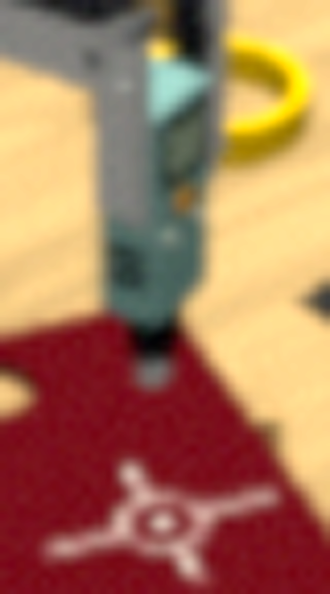

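```bash
python3 -m creep '[[0.2,-0.1,1,0,0,0,2],[0,0,1.5,0,0,0,2],[0,0,1.5,0,0,0,2],[0,0,1.2,0,0,0,2],[0,0,0.8,0,0,0,2],[0,0,0.3,0,0,0,2],[0,0,0,0,0,0,2],[0,0,0,0,0,0,2]]'
cat > look.py <<'E'
from h import *
import sys
s=sense();print(s['tcp_pos'],s['force'],s['moment'])
f=grab_frame('scene')[:,:,::-1];x0,y0,k=250,155,11
cv2.imwrite(sys.argv[2],f)
im=cv2.resize(f[y0:y0+60,x0:x0+40],None,fx=k,fy=k,interpolation=cv2.INTER_CUBIC)
cv2.imwrite(sys.argv[1],np.clip(im.astype(float)*1.8,0,255).astype(np.uint8)[60:])
c=lambda p:((p-np.array([x0,y0])+.5)*k-.5-[0,60])
p=s['tcp_pos']
for z in(.032,-.068,-.1077):print(z,c(proj('scene',p+[0,0,z])).round())
for r in (-.007,.007):print('tip',c(proj('scene',p+[0,0,-.1077]+r*np.array([.568,.823,0]))))
print('spot',c(proj('scene',[.542,.034,.05])))
E
python3 look.py pics/p.png pics/p_raw.png
```

```text
clock: 19.75
tcp_pos: [0.5436, 0.0355, 0.1689]
ee_rot: [0.0, 0.985, 0.175, 0.001]
force: [0.4, 0.3, -0.9]
finger_gap: 0.427
[0.54359815 0.03550435 0.16894411] [ 0.38803446  0.2876162  -0.94584242] [-0.02873707 -0.03910461 -0.01308319]
0.032 [221.  68.]
-0.068 [218. 338.]
-0.1077 [217. 438.]
tip [195.10796753 438.29801126]
tip [239.8636113  437.74151428]
spot [210.36722544 464.9056627 ]
```

View pics/p.png

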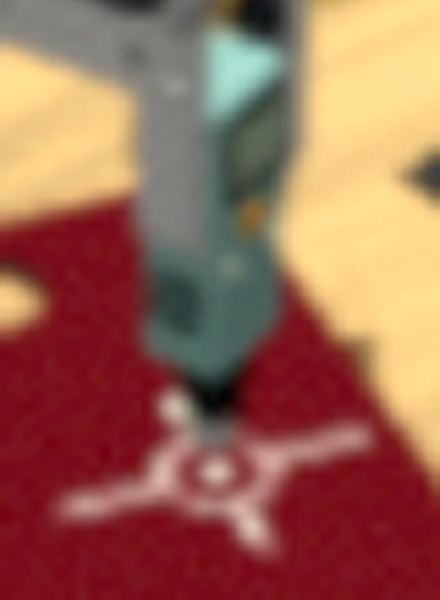

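```bash
python3 -m creep '[[0,0,0.4,0,0,0,2],[0,0,0.3,0,0,0,2],[0,0,0.2,0,0,0,2],[0,0,0.15,0,0,0,2],[0,0,0.15,0,0,0,2],[0,0,0.1,0,0,0,2],[0,0,0,0,0,0,2],[0,0,0,0,0,0,2]]';python3 look.py pics/q.png pics/q_raw.png
```

```text
clock: 20.8
tcp_pos: [0.5432, 0.0355, 0.1556]
ee_rot: [0.0, 0.985, 0.175, 0.0]
force: [-1.1, -0.6, 1.2]
finger_gap: 0.425
[0.54319405 0.03552577 0.15558959] [-1.14193375 -0.60816905  1.17819911] [-0.00699057  0.20266734 -0.05074547]
0.032 [220. 105.]
-0.068 [217. 371.]
-0.1077 [216. 470.]
tip [194.24457216 470.51266274]
tip [238.7159486  469.96070975]
spot [210.36722544 464.9056627 ]
```

View pics/q.png

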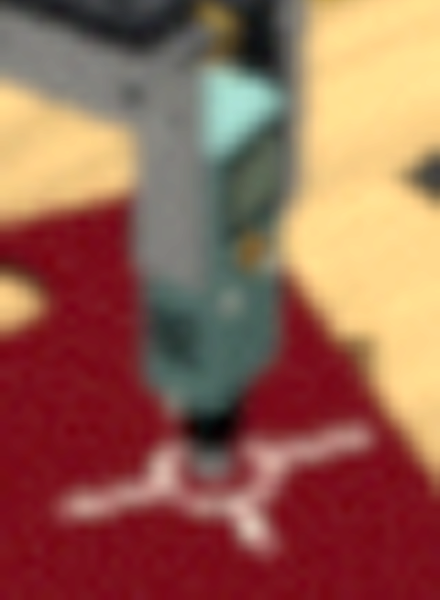

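```bash
python3 -m creep '[[0,0,-0.2,0,0,0,2],[0,0,-0.4,0,0,0,2],[0.2,-0.1,0,0,0,0,2],[0,0,0,0,0,0,2],[0,0,0,0,0,0,2],[0,0,0,0,0,0,2],[0,0,0,0,0,0,2],[0,0,0,0,0,0,2]]'
cat > z.py <<'E'
from h import *
import sys
s=sense();print(s['tcp_pos'],s['force'])
f=np.mean([grab_frame('scene')[:,:,::-1].astype(float) for _ in range(4)],0)
x0,y0,k=253,160,12
im=cv2.resize(np.clip(f[y0:y0+50,x0:x0+35]*2,0,255).astype(np.uint8),None,fx=k,fy=k,interpolation=cv2.INTER_CUBIC)
c=lambda X:(proj('scene',X)-[x0,y0]+.5)*k-.5
p=s['tcp_pos']; b=np.array([5.,6.])*12/11 # camera bias seen at the spot
def dot(X,col):
    q=c(X)+b;cv2.circle(im,tuple(int(v) for v in q),2,col,-1)
for a in np.linspace(0,6.28,24): 
    e=np.array([np.cos(a),np.sin(a),0]);dot(p+[0,0,-.1077]+.007*e,(0,255,0));dot(np.array([.542,.034,.05])+.007*e,(255,255,0))
ex=np.array([.939,.344,0]);ey=np.array([.344,-.939,0])
for a in(-.014,.014):
    for d in(-.02,.02):
        for z in np.linspace(-.068,.032,12):dot(p+a*ex+d*ey+[0,0,z],(0,0,255))
cv2.imwrite(sys.argv[1],im)
E
python3 z.py pics/r.png
```

```text
clock: 21.85
tcp_pos: [0.5448, 0.0371, 0.1614]
ee_rot: [0.0, 0.985, 0.175, 0.0]
force: [0.2, 0.9, -1.7]
finger_gap: 0.43
[0.54476628 0.03714787 0.16144563] [ 0.24433692  0.88845359 -1.68340933]
```

View pics/r.png

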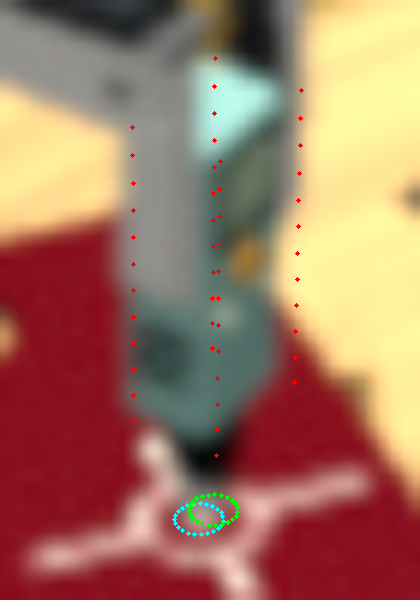

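```bash
python3 -m creep '[[-0.1,0,0.2,0,0,0,2],[0,0,0.2,0,0,0,2],[0,0,0.1,0,0,0,2],[0,0,0.1,0,0,0,2],[0,0,0.1,0,0,0,2],[0,0,0.1,0,0,0,2],[0,0,0,0,0,0,2],[0,0,0,0,0,0,2]]';python3 z.py pics/s.png; python3 look.py pics/s2.png pics/s_raw.png
```

```text
clock: 23.05
tcp_pos: [0.5437, 0.0368, 0.1535]
ee_rot: [0.0, 0.985, 0.175, -0.0]
force: [-2.0, 0.1, 1.8]
finger_gap: 0.423
[0.54374016 0.03682326 0.15353635] [-2.04829064  0.14110869  1.83778527]
[0.54373813 0.03678948 0.15346397] [-1.74369679 -0.19586055  2.47036427] [0.01858837 0.36405038 0.06495329]
0.032 [224. 110.]
-0.068 [222. 376.]
-0.1077 [221. 475.]
tip [198.47873914 475.11224912]
tip [242.8994631  474.56077942]
spot [210.36722544 464.9056627 ]
```

View pics/s2.png

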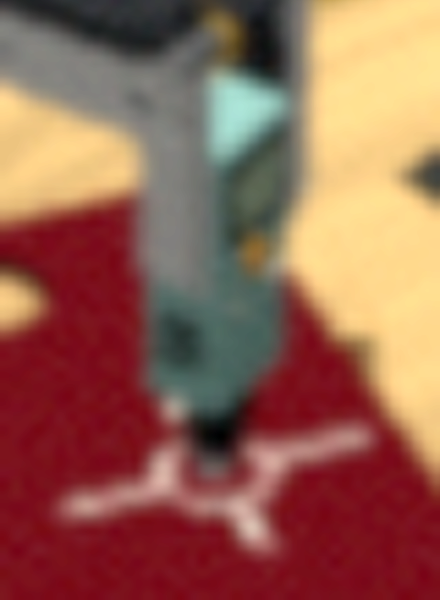

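```bash
for i in 1; do python3 -m creep '[[0,0,0,0,0,0,2],[0,0,0,0,0,0,2],[0,0,0,0,0,0,2],[0,0,0,0,0,0,2],[0,0,0,0,0,0,2],[0,0,0,0,0,0,2],[0,0,0,0,0,0,2],[0,0,0,0,0,0,2]]'; done
python3 - <<'E'
from h import *
F=[];I=[]
for i in range(8):
    I.append(grab_frame('scene')[:,:,::-1].astype(float));s=sense();F.append(np.r_[s['force'],s['moment'],s['tcp_pos']])
print(np.mean(F,0).round(3),np.std(F,0).round(3))
f=np.mean(I,0);x0,y0,k=255,185,18
im=cv2.resize(np.clip(f[y0:y0+30,x0:x0+30]*2.2,0,255).astype(np.uint8),None,fx=k,fy=k,interpolation=cv2.INTER_CUBIC)
c=lambda X:(proj('scene',X)-[x0,y0]+.5)*k-.5
# spot as measured in the earlier scene picture
u=np.array([269.2,202.8]);b=u-proj('scene',[.542,.034,.05])
for a in np.linspace(0,6.28,30):
    for r,col in((.007,(255,255,0)),(.0168,(0,255,0))):
        q=c([.542+r*np.cos(a),.034+r*np.sin(a),.05])+b*k;cv2.circle(im,tuple(int(v) for v in q),2,col,-1)
cv2.imwrite('pics/t.png',im)
E
```

```text
clock: 24.3
tcp_pos: [0.5438, 0.0368, 0.1534]
ee_rot: [0.0, 0.985, 0.175, -0.0]
force: [-1.0, -0.2, 2.0]
finger_gap: 0.423
[-1.398 -0.074  2.156 -0.06   0.475  0.009  0.544  0.037  0.153] [0.505 0.448 0.492 0.026 0.022 0.022 0.    0.    0.   ]
```

View pics/t.png

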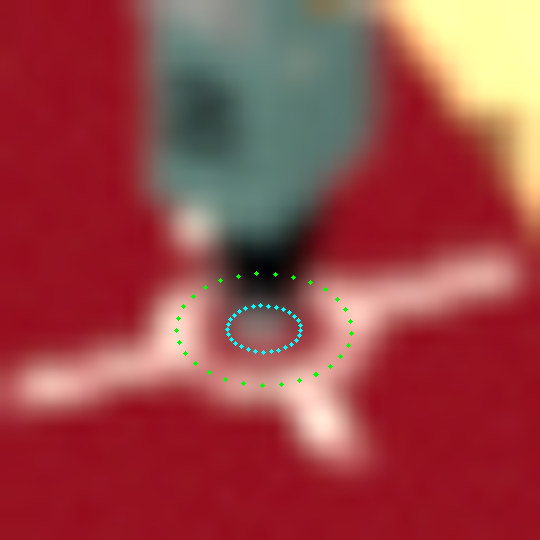

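Run:
```python
from bench import *
print(close_job());s=sense();print(s['clock'],s['tcp_pos'],s['force'])
```

```text
the job is handed in; nothing more can be done
None
the job is handed in; nothing more can be done
```

I moved the gear, placed the gauge on the spot, and handed the job in at about 24.7 s with the gauge still held there. No verdict came back, and the pose couldn't be read after hand-in.

**Gear:** I lifted it straight up and carried it to the middle of the mat. It was lowered into contact before I opened the fingers. A picture afterwards showed it flat on the mat with the fingers clear.

**Gauge:** I lifted it about 100 mm out of the cradle, then stood it on the dot. My first contact looked about 3–4 mm off centre, so I lifted it clear, shifted it and set it down again.

**Last checks:**
- **Position:** the sleeve face covered the dot, within about 1–3 mm in the scene camera. The tool position alone puts it up to about 3 mm off.
- **Pressure:** about 3.3 N after subtracting the no-load reading, so the sleeve was about 4.6 mm in. Tool height gave about 4.2 mm.
- **Uprightness:** the tool pointed straight down. The gauge itself looked upright to within about 2° sideways, but tilt towards or away from the camera was not well resolved.

**Disagreements:**
- The scene camera was off from the top camera by a few millimetres in x, and by about 12 mm at the gauge top. I used the top camera for absolute positions and the scene camera to compare probe and spot.
- A sideways force of about 1.4 N remained while pressing, and I did not explain it.

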